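# Load the microscope stage bar in reverse order

### The arm

A 7-joint arm with a two-finger parallel gripper is mounted at the origin on the work surface. World frame = base frame: x ahead of the robot, y to its left, z up, the work surface at z = 0. Lengths are in m, angles in rad, forces in N, time in s.
With the tool pointing down it reaches from about 0.425 to 1.025 m from the base axis. Payload 9.4 kg.
Tool frame: the origin (TCP) lies where the fingers leave the gripper's body, on its centre line; the fingertips stand 73 mm ahead of it and the grasp point (between the pads) lies ctrl.grip_point_offset ahead of it (ctrl.grip_point_offset is the distance from the TCP to the grasp point, in m); z points along the fingers, y is the direction in which the jaws open and shut (so a half turn about z gives the same grasp; the last joint's range is limited). The gripper opens to 85 mm and grips with 20 to 120 N. Pads are 22 mm wide; open, the fingers measure 114 mm over their backs; the gripper's body (76 mm by 85 mm) begins 54 mm behind the grasp point. The pads swing forward as they close: fully open they stand 13 mm farther back than shut.
Start: joints at [1.13, 0.599, -0.003, 1.599, 0.002, 0.943, -0.08], TCP at [0.258, -0.678, 0.304] pointing down, gripper open.
Joint ranges: [-2.57, 2.57], [-0.35, 1.97], [-1.29, 1.29], [0.11, 2.56], [-1.05, 4.19], [0.11, 1.86], [-2.63, 2.63]. Speed limits (rad/s): [2.22, 2.22, 3.01, 3.01, 3.14, 3.14, 3.14].

### API

Orientations are given as a rotation vector (axis times angle).
In Python, from plant import read_state, imaging, ctrl gives the robot as it stands.
- The arm moves only by the tool send_rows, never from a script. Its argument "motion" is a list of rows, each a list of 7 numbers: the shift along the tool's x, y, z in cm, then the turn, a rotation vector about the tool's x, y, z in degrees, then the opening in per cent of the stroke, from 0 (shut) to 100 (fully open). In form: [[x, y, z, wx, wy, wz, hand], ...]. A call has exactly 5 rows; each row shifts and turns the commanded pose from where the row before left it, along the tool's axes as they then stand; what a row does not reach is not made up. A row lasts 1/10 s, in which the tool goes at most 50 mm and 8.59 degrees, less where a joint would pass 70% of its speed; a pose out of reach is approached as far as the arm can. A call is refused whole if a number of a shift passes 5 or a number of a turn 8.59, either way. A call with a gripper value outside its range is refused whole. The fingers move at their own pace and stop on an object; "newtons" is the grip in N (left out, the last holds). Time passes only in rows, so rows that do not move let the fingers close, or fill a call up. It gives the time, the measured TCP pose, the force and the opening at its end, in the units of the state.
- read_state(): the state, without advancing time (a new reading comes with each control period).
- imaging.camera(name): name is "scene" or "top" or "wrist"; returns the picture (420x560x3 uint8, red, green, blue); there is no depth.
- imaging.calibration(name): a dict with "intrinsics" (3x3 intrinsics, pixels), "rvec" (rotation vector, rad) and "tvec" (3), from world to camera coordinates, as OpenCV has them. Camera axes: x right, y down, z forward; pixel columns grow to the right and rows downward; lengths in m; the calibration is good to about 2 mm. A picture is of the moment at which its call begins: read the wrist's pose just before it. calibration takes no time and is no camera call; for the wrist camera it gives the pose at the moment of the call.
- ctrl.hand_in(): hands the job in, once; it reports no verdict.
The state is a dict: "clock": time; "joints": joint angles; "qd": joint speeds; "effort": joint torques, N m; "eef_pos": TCP position; "orientation": TCP orientation; "contact_force": force on the tool from outside, world axes, zero at the start; "moment": the same for the moment, N m; "grip_width": opening from 0.0 (shut) to 1.0 (fully open).
Only numpy, scipy, OpenCV 4.12 (cv2) and the standard library are available. Lean on these libraries where they do the work, as an engineer would, in place of code of your own. Each camera call takes 0.05 s, during which the arm holds its last target. There are 200 camera calls.

### The job

Move the four specimen mounts from the dishes on the wooden storage rack into the pockets of the metal stage bar, one to a pocket and in reverse order: the mount nearest the blue end of the storage rack goes into the pocket farthest from the blue end of the stage bar, and so on, so that the one farthest from the rack's blue end stands next to the bar's blue end. Keep the mounts upright, leave each standing flat on its pocket's floor, and do not disturb the switch box, the bottle or the jar.

Things in the scene. Friction and masses are not known exactly. Their poses are not given: they have to be found in the camera images.
- mount_red: loose specimen mount: upright aluminium cylinder, 30 mm diameter, 45 mm tall, its top 15 mm red resin with a small steel dot; about 80 g. Origin at the centre of its underside, z up along its axis. At the start it stands in the red-rimmed dish, up to 4 mm off centre
- mount_yellow: loose specimen mount: upright aluminium cylinder, 30 mm diameter, 45 mm tall, its top 15 mm yellow resin with a small steel dot; about 80 g. Origin at the centre of its underside, z up along its axis. At the start it stands in the yellow-rimmed dish, up to 4 mm off centre
- mount_green: loose specimen mount: upright aluminium cylinder, 30 mm diameter, 45 mm tall, its top 15 mm green resin with a small steel dot; about 80 g. Origin at the centre of its underside, z up along its axis. At the start it stands in the green-rimmed dish, up to 4 mm off centre
- mount_black: loose specimen mount: upright aluminium cylinder, 30 mm diameter, 45 mm tall, its top 15 mm black resin with a small steel dot; about 80 g. Origin at the centre of its underside, z up along its axis. At the start it stands in the black-rimmed dish, up to 4 mm off centre
- dish_red: square white dish with a red rim, fixed on the storage rack; it shows where in the row the red mount stood. 54 x 54 mm outside, 46 x 46 mm inside, floor 4 mm thick, rim top 9 mm above its underside. Origin at the centre of its underside, 10 mm above the table; axes parallel to the rack's
- dish_yellow: square white dish with a yellow rim, fixed on the storage rack; it shows where in the row the yellow mount stood. 54 x 54 mm outside, 46 x 46 mm inside, floor 4 mm thick, rim top 9 mm above its underside. Origin at the centre of its underside, 10 mm above the table; axes parallel to the rack's
- dish_green: square white dish with a green rim, fixed on the storage rack; it shows where in the row the green mount stood. 54 x 54 mm outside, 46 x 46 mm inside, floor 4 mm thick, rim top 9 mm above its underside. Origin at the centre of its underside, 10 mm above the table; axes parallel to the rack's
- dish_black: square white dish with a black rim, fixed on the storage rack; it shows where in the row the black mount stood. 54 x 54 mm outside, 46 x 46 mm inside, floor 4 mm thick, rim top 9 mm above its underside. Origin at the centre of its underside, 10 mm above the table; axes parallel to the rack's
- storage_rack: brown wooden strip, 274 x 64 x 10 mm, fixed flat on the table at any yaw, carrying the four dishes in a row along its y axis, at y = +90, +30, -30 and -90 mm (which dish is where differs). Its +y end carries a raised blue block (26 mm long, top 22 mm above the table, y = +124 to +150 mm): the blue end. Origin on the table under the middle of the row of dishes, z up
- stage_bar: the microscope's stage bar: dark steel and aluminium block, 274 x 64 mm, fixed on the table at any yaw, with four empty square pockets (46 x 46 mm) in a row along its y axis, centred at x = 0, y = +90, +30, -30 and -90 mm. Pocket floors 20 mm and wall tops 26 mm above the table. Its +y end carries a raised blue block (26 mm long, top 32 mm above the table, y = +124 to +150 mm): the blue end. Origin on the table under the middle of the row of pockets, z up
- switch_box: bystander: white control box with two black switches, 50 x 80 x 35 mm, loose, between the robot and the racks; origin at the centre of its underside
- solvent_bottle: bystander: amber bottle, 56 mm diameter, 120 mm tall, loose, beyond the racks; origin at the centre of its underside
- vial_jar: bystander: clear jar, 60 mm diameter, 60 mm tall, loose, to the left of the storage rack; origin at the centre of its underside
Mind the look-alikes: they are no part of the job. Leave any purple look-alike of the mount_green alone.

How it is judged:
At the end, for the whole second after the job is handed in: Each mount stands in the stage bar pocket that mirrors its starting place (dish at y on the rack, mount at -y on the bar, within 12 mm along and across), its underside on the pocket floor (16 to 23 mm above the bar's underside), upright within 0.08 rad and at rest (under 0.02 m/s) (((y of dish_red in the frame of storage_rack between 0.07 and 0.11 m and y of mount_red in the frame of stage_bar between -0.102 and -0.078 m) or (y of dish_red in the frame of storage_rack between 0.01 and 0.05 m and y of mount_red in the frame of stage_bar between -0.042 and -0.018 m) or (y of dish_red in the frame of storage_rack between -0.05 and -0.01 m and y of mount_red in the frame of stage_bar between 0.018 and 0.042 m) or (y of dish_red in the frame of storage_rack between -0.11 and -0.07 m and y of mount_red in the frame of stage_bar between 0.078 and 0.102 m)) and x of mount_red in the frame of stage_bar between -0.012 and 0.012 m and z of mount_red in the frame of stage_bar between 0.016 and 0.023 m and angle between each of mount_red, mount_yellow, mount_green, mount_black's own z axis and vertical below 0.08 rad and linear speed of each of mount_red, mount_yellow, mount_green, mount_black below 0.02 m/s and ((y of dish_yellow in the frame of storage_rack between 0.07 and 0.11 m and y of mount_yellow in the frame of stage_bar between -0.102 and -0.078 m) or (y of dish_yellow in the frame of storage_rack between 0.01 and 0.05 m and y of mount_yellow in the frame of stage_bar between -0.042 and -0.018 m) or (y of dish_yellow in the frame of storage_rack between -0.05 and -0.01 m and y of mount_yellow in the frame of stage_bar between 0.018 and 0.042 m) or (y of dish_yellow in the frame of storage_rack between -0.11 and -0.07 m and y of mount_yellow in the frame of stage_bar between 0.078 and 0.102 m)) and x of mount_yellow in the frame of stage_bar between -0.012 and 0.012 m and z of mount_yellow in the frame of stage_bar between 0.016 and 0.023 m and ((y of dish_green in the frame of storage_rack between 0.07 and 0.11 m and y of mount_green in the frame of stage_bar between -0.102 and -0.078 m) or (y of dish_green in the frame of storage_rack between 0.01 and 0.05 m and y of mount_green in the frame of stage_bar between -0.042 and -0.018 m) or (y of dish_green in the frame of storage_rack between -0.05 and -0.01 m and y of mount_green in the frame of stage_bar between 0.018 and 0.042 m) or (y of dish_green in the frame of storage_rack between -0.11 and -0.07 m and y of mount_green in the frame of stage_bar between 0.078 and 0.102 m)) and x of mount_green in the frame of stage_bar between -0.012 and 0.012 m and z of mount_green in the frame of stage_bar between 0.016 and 0.023 m and ((y of dish_black in the frame of storage_rack between 0.07 and 0.11 m and y of mount_black in the frame of stage_bar between -0.102 and -0.078 m) or (y of dish_black in the frame of storage_rack between 0.01 and 0.05 m and y of mount_black in the frame of stage_bar between -0.042 and -0.018 m) or (y of dish_black in the frame of storage_rack between -0.05 and -0.01 m and y of mount_black in the frame of stage_bar between 0.018 and 0.042 m) or (y of dish_black in the frame of storage_rack between -0.11 and -0.07 m and y of mount_black in the frame of stage_bar between 0.078 and 0.102 m)) and x of mount_black in the frame of stage_bar between -0.012 and 0.012 m and z of mount_black in the frame of stage_bar between 0.016 and 0.023 m); the robot touches nothing.
It fails at once if a mount is tipped over (more than 0.7 rad) (angle between any of mount_red, mount_yellow, mount_green, mount_black's own z axis and vertical above 0.7 rad).
It fails at once if the switch box, bottle or jar is pushed more than 30 mm from its place (distance of any of switch_box, solvent_bottle, vial_jar from where it was at the start of the episode above 0.03 m).
It also fails if it takes over 102 s, if anything falls off the work surface, if the arm or the gripper's body presses on something with over 40 N, if the wrist force passes 120 N, or if a joint passes its speed limit or range.

## Working session

There is one attempt and no reset: what is moved stays moved. The work goes in short steps, Python scripts to look and compute and a tool call to move; the robot and the scene stay as the last step left them, time stands still between calls to the robot, and variables do not carry over. Pictures are saved under pics/ and viewed, about 12 in all and at most 16, crops included, and the job is handed in when it is done.

Besides the shell and the picture viewer there is one more tool, called after "Emit:" in YAML: its name, and indented under it one key for each argument. send_rows: Moves the arm, as the interface text tells. Its arguments: {"type":"object","properties":{"motion":{"type":"array","items":{"type":"array","items":{"type":"number"}}},"newtons":{"type":"number"}},"required":["motion"]}

```bash
mkdir -p pics; ls; python3 - <<'E'
from plant import read_state, imaging, ctrl
import cv2
print(read_state(), ctrl.grip_point_offset)
for n in("scene","top"):
    cv2.imwrite(f"pics/{n}0.png",imaging.camera(n)[:,:,::-1]); print(imaging.calibration(n))
E
```

```text
pics
{'clock': 0.0, 'joints': array([ 1.13029688,  0.60013079, -0.00254561,  1.60015207,  0.00179886,
        0.94289305, -0.0797888 ]), 'qd': array([ 0.00011474, -0.00048291, -0.00014712,  0.00049969,  0.00188464,
       -0.00130138, -0.00027733]), 'effort': array([-2.20851662e-04, -7.76450944e+01,  1.56418238e+00, -2.57999110e+01,
        1.21963859e-02,  9.07467620e-03, -9.83163545e-06]), 'eef_pos': array([ 0.25783864, -0.6772071 ,  0.30300482]), 'orientation': array([-3.08824405e+00, -5.68142871e-01,  6.67201136e-04]), 'contact_force': array([0.23103915, 0.11849634, 0.14624526]), 'moment': array([-0.01845414,  0.0530611 ,  0.00675663]), 'grip_width': 0.9993445323876687} 0.0539
{'intrinsics': array([[485.1302557 ,   0.        , 274.23127076],
       [  0.        , 485.1302557 , 208.33440563],
       [  0.        ,   0.        ,   1.        ]]), 'rvec': array([ 1.44969304,  1.7768956 , -0.99467329]), 'tvec': array([-0.00756253, -0.25176951,  1.58760734])}
{'intrinsics': array([[483.48909167,   0.        , 273.33046336],
       [  0.        , 483.48909167, 211.16996475],
       [  0.        ,   0.        ,   1.        ]]), 'rvec': array([ 2.14183339, -2.17133076,  0.16614445]), 'tvec': array([0.10115374, 0.60243994, 1.13503106])}
```

View pics/top0.png

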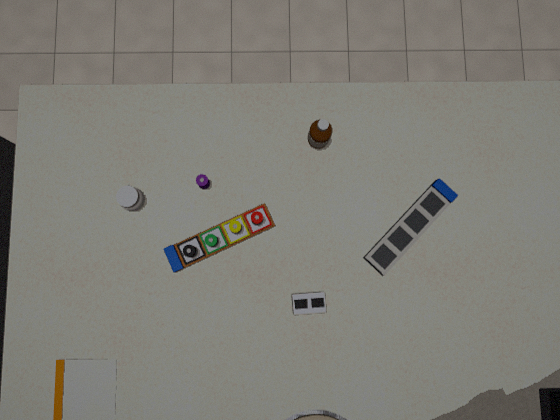

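View pics/scene0.png

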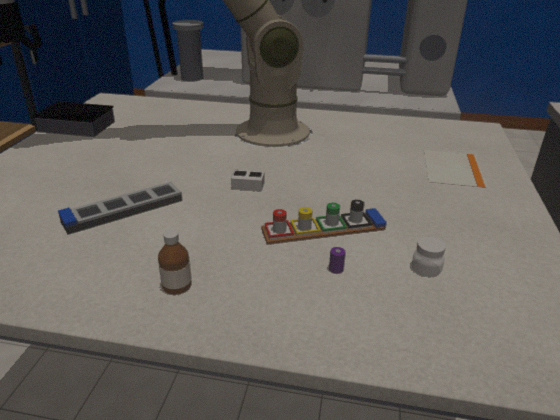

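The top view shows the rack's blue end at (174,258), then the mounts in order: black (191,250), green (212,240), yellow (236,227), red (258,217). The bar's blue end is at (446,190).

Things that could be taken for a wanted mount are the purple look-alike at (203,181), the jar at (130,198) and the bottle at (320,132). By the description I choose the four mounts standing in rimmed dishes. For green that is (212,240), not the purple one.

```bash
cat > h.py <<'E'
from plant import read_state, imaging, ctrl
import cv2, numpy as np
from scipy.spatial.transform import Rotation as R
def ray(cal,uv,z):
    K=cal["intrinsics"]; Rm=cv2.Rodrigues(cal["rvec"])[0]; c=-Rm.T@cal["tvec"]
    d=Rm.T@np.linalg.inv(K)@[uv[0],uv[1],1]
    return c+d*(z-c[2])/d[2]
def proj(cal,P):
    return cv2.projectPoints(np.float64(P).reshape(-1,1,3),cal["rvec"],cal["tvec"],cal["intrinsics"],None)[0].reshape(-1,2)
H={"red":[(0,5),(174,179)],"yellow":[(22,34)],"green":[(50,85)],"blue":[(100,120)],"purple":[(125,155)]}
def blobs(img,col,smin=120,vmin=60,amin=15):
    h=cv2.cvtColor(img,cv2.COLOR_RGB2HSV); m=0
    for a,b in H[col]: m=m|cv2.inRange(h,(a,smin,vmin),(b,255,255))
    n,l,s,c=cv2.connectedComponentsWithStats(m)
    return m,[(s[i],c[i]) for i in range(1,n) if s[i][4]>=amin]
E
python3 - <<'E'
from h import *
img=cv2.imread("pics/top0.png")[:,:,::-1].copy(); cal=imaging.calibration("top")
for c in H:
    for s,p in blobs(img,c,vmin=40)[1]:
        if 140<p[1]<330 or c!="red": print(c,s,p.round(1),ray(cal,p,{"blue":.022}.get(c,.059)).round(4))
a=cv2.resize(img[190:285,150:290],None,fx=5,fy=5,interpolation=cv2.INTER_CUBIC)
b=cv2.resize(img[170:285,355:465],None,fx=4,fy=4,interpolation=cv2.INTER_CUBIC)
cv2.imwrite("pics/rack.png",a[:,:,::-1]);cv2.imwrite("pics/bar.png",b[:,:,::-1])
# bar: dark pockets
g=cv2.cvtColor(img,cv2.COLOR_RGB2GRAY)
m=cv2.inRange(g,0,85)
n,l,s,c=cv2.connectedComponentsWithStats(m)
for i in range(1,n):
    if 80<s[i][4]<2000 and 150<c[i][1]<320: print(s[i],c[i].round(1),ray(cal,c[i],.022).round(4))
E
```

```text
red [244 206  28  28 230] [257.1 218.1] [0.5851 0.1321 0.059 ]
yellow [221 215  29  29 254] [234.9 228. ] [0.5621 0.1854 0.059 ]
green [200 226  28  28 198] [212.  239.4] [0.5356 0.2397 0.059 ]
blue [432 179  26  23 262] [444.4 189.8] [ 0.6549 -0.3361  0.022 ]
blue [164 245  19  27 273] [172.9 258. ] [0.4945 0.3385 0.022 ]
purple [196 175  13  13  93] [201.6 180.4] [0.6784 0.2651 0.059 ]
[196 174  15  15 150] [203.  181.6] [0.683  0.2665 0.022 ]
[363 179  95  97 456] [424.9 205.6] [ 0.6157 -0.2848  0.022 ]
[124 189  21  22 142] [138.  201.7] [0.6342 0.4263 0.022 ]
[420 191  25  25 334] [432.  203.4] [ 0.621  -0.3028  0.022 ]
[ 164  204  112   68 1650] [212.1 241.3] [0.534  0.2436 0.022 ]
[404 209  25  25 338] [416.  220.8] [ 0.578  -0.2604  0.022 ]
[388 226  25  25 344] [399.8 238.1] [ 0.5355 -0.2178  0.022 ]
[371 244  26  25 348] [383.5 255.9] [ 0.4925 -0.1757  0.022 ]
[294 299  14  10 116] [300.7 303.5] [0.3809 0.0299 0.022 ]
[311 298  13  10 114] [317.2 302.1] [ 0.3836 -0.0099  0.022 ]
```

View pics/rack.png

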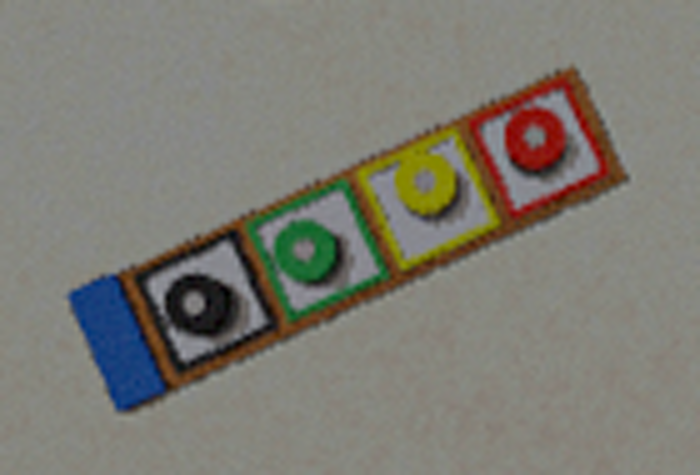

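View pics/bar.png

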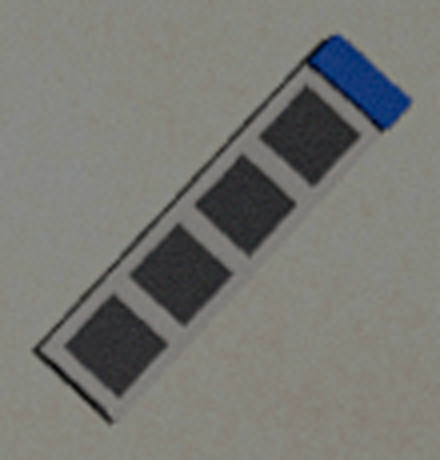

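The rack crop shows, from the blue end: black, green, yellow, red. Their steel dots are near full-image pixels (188,250), (211,240), (236,226) and (257,217). The bar crop shows four clean empty pockets with the blue end at upper right. So black goes to bar y=-90, green to -30, yellow to +30 and red to +90.

```bash
cat >> h.py <<'E'
def plan(xy,z,yawdeg,n,start=None,hand=None):
    """constant row taking TCP (measured, or start=(x,y,z,yaw of tool y)) to xy,z, tool y at yawdeg (mod 180, nearest)"""
    if start is None:
        s=read_state(); p=s["eef_pos"]; ty=R.from_rotvec(s["orientation"]).as_matrix()[:,1]; y0=np.degrees(np.arctan2(ty[1],ty[0]))
    else: p=np.array(start[:3]); y0=start[3]
    dy=(yawdeg-y0+90)%180-90
    # tool down: tool y=(c,s), tool x = y x z with z=-Z ; turn about tool z is -dyaw
    S=np.zeros((2,2))
    for k in range(n):
        a=np.radians(y0+dy*k/n); c,s_=np.cos(a),np.sin(a)
        S+=np.array([[-s_,c],[c,s_]])
    d=np.linalg.solve(S,np.array(xy)-p[:2])/1
    print(f"x{n}: ",(d*100).round(2),"z",round((p[2]-z)*100/n,2),"wz",round(-dy/n,2),"y0",round(y0,1))
E
python3 - <<'E'
from h import *
s=read_state(); print(R.from_rotvec(s["orientation"]).as_matrix().round(3))
img=cv2.imread("pics/top0.png")[:,:,::-1].copy(); cal=imaging.calibration("top")
g=cv2.cvtColor(img,cv2.COLOR_RGB2GRAY).astype(float); hsv=cv2.cvtColor(img,cv2.COLOR_RGB2HSV)
G={"black":(188.2,250.4),"green":(211,240),"yellow":(235.6,226.2),"red":(257.4,217.4)}
for k,(u,v) in G.items():
    yy,xx=np.mgrid[int(v)-3:int(v)+4,int(u)-3:int(u)+4]
    f=-hsv[yy,xx,1].astype(float) if k!="black" else g[yy,xx]
    w=np.clip(f-np.median(f),0,None)*(np.hypot(xx-u,yy-v)<3.2)
    p=((xx*w).sum()/w.sum(),(yy*w).sum()/w.sum()); print(k,np.round(p,1),ray(cal,p,.059).round(4), ray(cal,(u,v),.059).round(4))
# rack frame from brown/blue strip: min area rect
m=blobs(img,"blue")[0]; 
h=cv2.inRange(hsv,(5,90,50),(17,255,255)); h[:190]=0;h[290:]=0;h[:,:150]=0;h[:,290:]=0
pts=np.argwhere(h)[:,::-1].astype(np.float32); r=cv2.minAreaRect(pts)
W=np.array([ray(cal,q,.01)[:2] for q in cv2.boxPoints(r)]); print(W.round(4))
e=W-np.roll(W,1,0); print(np.linalg.norm(e,axis=1).round(3),np.degrees(np.arctan2(e[:,1],e[:,0])).round(1))
plan((.53,.215),.25,23.6,20)
E
```

```text
[[ 0.935  0.356 -0.001]
 [ 0.356 -0.935  0.001]
 [-0.    -0.001 -1.   ]]
black [188.3 250.2] [0.5108 0.2955 0.059 ] [0.5103 0.2957 0.059 ]
green [210.4 239.5] [0.5354 0.2435 0.059 ] [0.5341 0.242  0.059 ]
yellow [234.6 225.8] [0.5672 0.186  0.059 ] [0.5663 0.1836 0.059 ]
red [256.5 216.9] [0.588  0.1335 0.059 ] [0.5867 0.1315 0.059 ]
[[0.5284 0.3413]
 [0.6307 0.1152]
 [0.5719 0.0893]
 [0.4711 0.3144]]
[0.063 0.248 0.064 0.247] [  25.2  -65.7 -156.2  114.1]
x20:  [-0.33 -5.14] z 0.27 wz 4.36 y0 -69.2
```

```bash
sed -i 's/dy=(yawdeg-y0+90)%180-90/dy=yawdeg-y0/' h.py; python3 - <<'E'
from h import *
plan((.535,.21),.25,24.2,25)
E
```

```text
x25:  [ 4.13 -0.51] z 0.21 wz -3.73 y0 -69.2
```

Emit:
send_rows:
  motion:
    - [4.13,-0.51,0.21,0,0,-3.73,100]
    - [4.13,-0.51,0.21,0,0,-3.73,100]
    - [4.13,-0.51,0.21,0,0,-3.73,100]
    - [4.13,-0.51,0.21,0,0,-3.73,100]
    - [4.13,-0.51,0.21,0,0,-3.73,100]

```text
clock: 0.6
eef_pos: [0.4282, -0.5566, 0.2928]
orientation: [-2.955, -1.065, 0.0]
contact_force: [0.8, 0.3, -0.5]
grip_width: 0.997
```

Emit:
send_rows:
  motion:
    - [4.13,-0.51,0.21,0,0,-3.73,100]
    - [4.13,-0.51,0.21,0,0,-3.73,100]
    - [4.13,-0.51,0.21,0,0,-3.73,100]
    - [4.13,-0.51,0.21,0,0,-3.73,100]
    - [4.13,-0.51,0.21,0,0,-3.73,100]

```text
clock: 1.1
eef_pos: [0.5496, -0.3886, 0.2824]
orientation: [-2.743, -1.53, 0.0]
contact_force: [0.9, -0.1, -0.5]
grip_width: 1.0
```

Emit:
send_rows:
  motion:
    - [4.13,-0.51,0.21,0,0,-3.73,100]
    - [4.13,-0.51,0.21,0,0,-3.73,100]
    - [4.13,-0.51,0.21,0,0,-3.73,100]
    - [4.13,-0.51,0.21,0,0,-3.73,100]
    - [4.13,-0.51,0.21,0,0,-3.73,100]

```text
clock: 1.6
eef_pos: [0.6109, -0.1906, 0.2719]
orientation: [-2.459, -1.954, 0.0]
contact_force: [0.6, 0.0, -0.5]
grip_width: 0.998
```

Emit:
send_rows:
  motion:
    - [4.13,-0.51,0.21,0,0,-3.73,100]
    - [4.13,-0.51,0.21,0,0,-3.73,100]
    - [4.13,-0.51,0.21,0,0,-3.73,100]
    - [4.13,-0.51,0.21,0,0,-3.73,100]
    - [4.13,-0.51,0.21,0,0,-3.73,100]

```text
clock: 2.1
eef_pos: [0.6057, 0.0165, 0.2615]
orientation: [-2.11, -2.327, 0.0]
contact_force: [0.7, 0.8, -0.5]
grip_width: 1.0
```

Emit:
send_rows:
  motion:
    - [4.13,-0.51,0.21,0,0,-3.73,100]
    - [4.13,-0.51,0.21,0,0,-3.73,100]
    - [4.13,-0.51,0.21,0,0,-3.73,100]
    - [4.13,-0.51,0.21,0,0,-3.73,100]
    - [4.13,-0.51,0.21,0,0,-3.73,100]

```text
clock: 2.6
eef_pos: [0.5345, 0.211, 0.251]
orientation: [-1.705, -2.638, 0.0]
contact_force: [0.5, 0.4, 0.6]
grip_width: 1.0
```

Emit:
send_rows:
  motion:
    - [0,0,0,0,0,0,100]
    - [0,0,0,0,0,0,100]
    - [0,0,0,0,0,0,100]
    - [0,0,0,0,0,0,100]
    - [0,0,0,0,0,0,100]

```text
clock: 3.1
eef_pos: [0.5357, 0.2084, 0.2513]
orientation: [1.711, 2.634, -0.0]
contact_force: [-0.6, 0.1, 0.2]
grip_width: 1.0
```

```bash
python3 - <<'E'
from h import *
s=read_state(); print(s["joints"].round(3),s["eef_pos"].round(4))
cal=imaging.calibration("wrist"); img=imaging.camera("wrist"); cv2.imwrite("pics/w1.png",img[:,:,::-1])
np.save("w1cal.npy",cal,allow_pickle=True)
plan((.535,.21),.25,24.2,5)
E
```

```text
[-0.159  0.519 -0.445  1.979  0.333  0.714 -0.39 ] [0.5357 0.2084 0.2513]
x5:  [ 0.03 -0.  ] z 0.03 wz -0.04 y0 24.0
```

View pics/w1.png

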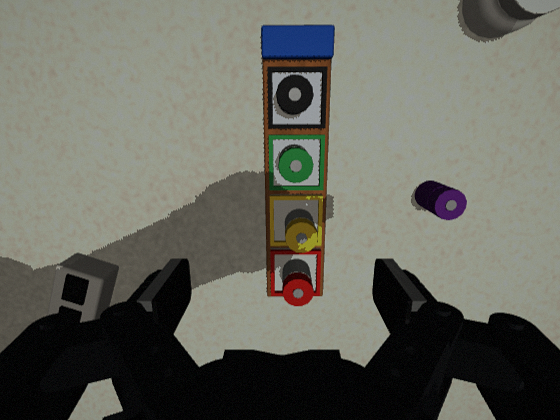

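The wrist view shows the four mounts upright in their dishes, with dots at black (294,95), green (295,165), yellow (302,237) and red (298,293). The rack runs vertically in the image, so the yaw matches. The purple look-alike stands apart at (450,205).

```bash
python3 - <<'E'
from h import *
cal=np.load("w1cal.npy",allow_pickle=True).item()
for k,p in dict(black=(294,95),green=(295,165),yellow=(302,237),red=(298,293)).items(): print(k,ray(cal,p,.059).round(4))
for p in [(264,70),(264,290),(332,60),(326,290)]: print(ray(cal,p,.01).round(4))
plan((.511,.2955),.2,24.2,5)
plan((.511,.2955),.1,24.2,5)
E
```

```text
black [0.5092 0.2946 0.059 ]
green [0.5333 0.244  0.059 ]
yellow [0.5664 0.1871 0.059 ]
red [0.5872 0.1334 0.059 ]
[0.4747 0.3073 0.01  ]
[0.565  0.0952 0.01  ]
[0.5288 0.3406 0.01  ]
[0.6295 0.1238 0.01  ]
x5:  [1.79 0.26] z 1.03 wz -0.04 y0 24.0
x5:  [1.79 0.26] z 3.03 wz -0.04 y0 24.0
```

Emit:
send_rows:
  motion:
    - [1.79,0.26,1.03,0,0,0,100]
    - [1.79,0.26,1.03,0,0,0,100]
    - [1.79,0.26,1.03,0,0,0,100]
    - [1.79,0.26,1.03,0,0,0,100]
    - [1.79,0.26,1.03,0,0,0,100]

```text
clock: 3.65
eef_pos: [0.5107, 0.2967, 0.1995]
orientation: [1.71, 2.635, 0.0]
contact_force: [-0.5, 0.2, 0.9]
grip_width: 1.0
```

Emit:
send_rows:
  motion:
    - [0,0,0,0,0,0,100]
    - [0,0,0,0,0,0,100]
    - [0,0,3,0,0,0,100]
    - [0,0,3,0,0,0,100]
    - [0,0,0,0,0,0,100]

```text
clock: 4.15
eef_pos: [0.5101, 0.2942, 0.1375]
orientation: [-1.71, -2.634, 0.008]
contact_force: [-0.5, -0.4, 0.3]
grip_width: 0.998
```

```bash
python3 - <<'E'
from h import *
print(read_state()["eef_pos"].round(4))
plan((.510,.295),.1,24.2,1)
E
```

```text
[0.5101 0.2942 0.1375]
x1:  [0.07 0.03] z 3.75 wz -0.2 y0 24.0
```

Emit:
send_rows:
  motion:
    - [0,0,1.9,0,0,0,100]
    - [0,0,1.85,0,0,0,100]
    - [0,0,0,0,0,0,100]
    - [0,0,0,0,0,0,20]
    - [0,0,0,0,0,0,0]
  newtons: 40

```text
clock: 4.65
eef_pos: [0.5112, 0.2966, 0.1039]
orientation: [1.709, 2.635, 0.002]
contact_force: [0.3, 0.3, -0.2]
grip_width: 0.687
```

Emit:
send_rows:
  motion:
    - [0,0,0,0,0,0,0]
    - [0,0,0,0,0,0,0]
    - [0,0,0,0,0,0,0]
    - [0,0,0,0,0,0,0]
    - [0,0,0,0,0,0,0]

```text
clock: 5.15
eef_pos: [0.5108, 0.2966, 0.1034]
orientation: [1.709, 2.635, 0.001]
contact_force: [-0.9, -0.5, 7.6]
grip_width: 0.342
```

Emit:
send_rows:
  motion:
    - [0,0,0,0,0,0,0]
    - [0,0,0,0,0,0,0]
    - [0,0,0,0,0,0,0]
    - [0,0,-0.5,0,0,0,0]
    - [0,0,-1.5,0,0,0,0]

```text
clock: 5.65
eef_pos: [0.51, 0.2963, 0.1222]
orientation: [-1.708, -2.636, 0.003]
contact_force: [-0.1, -0.4, -0.5]
grip_width: 0.341
```

Emit:
send_rows:
  motion:
    - [0,0,-2,0,0,0,0]
    - [0,0,-2,0,0,0,0]
    - [0,0,-1.5,0,0,0,0]
    - [0,0,0,0,0,0,0]
    - [0,0,0,0,0,0,0]

```text
clock: 6.15
eef_pos: [0.5106, 0.2964, 0.1777]
orientation: [1.709, 2.636, 0.001]
contact_force: [-0.1, 0.3, -1.2]
grip_width: 0.34
```

```bash
python3 - <<'E'
from h import *
s=read_state(); print(s["eef_pos"].round(4),s["contact_force"].round(2))
cal=imaging.calibration("wrist"); img=imaging.camera("wrist"); cv2.imwrite("pics/w2.png",img[:,:,::-1])
plan((.4925,-.1757),.18,45.3,20)
E
```

```text
[0.5106 0.2964 0.1777] [-0.09  0.35 -1.24]
x20:  [-1.91 -1.41] z -0.01 wz -1.06 y0 24.1
```

View pics/w2.png

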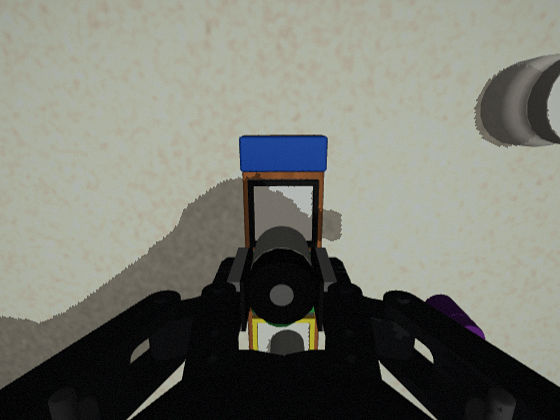

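The black mount is gripped upright, with its dot at (282,294) centred between the pads and its dish empty behind. Moving it to the bar.

Emit:
send_rows:
  motion:
    - [-1.91,-1.41,0,0,0,-1.06,0]
    - [-1.91,-1.41,0,0,0,-1.06,0]
    - [-1.91,-1.41,0,0,0,-1.06,0]
    - [-1.91,-1.41,0,0,0,-1.06,0]
    - [-1.91,-1.41,0,0,0,-1.06,0]

```text
clock: 6.7
eef_pos: [0.4888, 0.1788, 0.1763]
orientation: [-1.583, -2.712, 0.002]
contact_force: [0.3, 0.4, -0.8]
grip_width: 0.335
```

Emit:
send_rows:
  motion:
    - [-1.91,-1.41,0,0,0,-1.06,0]
    - [-1.91,-1.41,0,0,0,-1.06,0]
    - [-1.91,-1.41,0,0,0,-1.06,0]
    - [-1.91,-1.41,0,0,0,-1.06,0]
    - [-1.91,-1.41,0,0,0,-1.06,0]

```text
clock: 7.2
eef_pos: [0.4787, 0.0606, 0.1765]
orientation: [-1.456, -2.782, 0.002]
contact_force: [0.2, -0.3, -0.0]
grip_width: 0.34
```

Emit:
send_rows:
  motion:
    - [-1.91,-1.41,0,0,0,-1.06,0]
    - [-1.91,-1.41,0,0,0,-1.06,0]
    - [-1.91,-1.41,0,0,0,-1.06,0]
    - [-1.91,-1.41,0,0,0,-1.06,0]
    - [-1.91,-1.41,0,0,0,-1.06,0]

```text
clock: 7.7
eef_pos: [0.4796, -0.058, 0.1765]
orientation: [-1.325, -2.846, 0.001]
contact_force: [0.8, 0.4, -1.2]
grip_width: 0.34
```

Emit:
send_rows:
  motion:
    - [-1.91,-1.41,0,0,0,-1.06,0]
    - [-1.91,-1.41,0,0,0,-1.06,0]
    - [-1.91,-1.41,0,0,0,-1.06,0]
    - [-1.91,-1.41,0,0,0,-1.06,0]
    - [-1.91,-1.41,0,0,0,-1.06,0]

```text
clock: 8.2
eef_pos: [0.4914, -0.176, 0.1764]
orientation: [-1.193, -2.904, -0.0]
contact_force: [1.7, 0.2, -0.4]
grip_width: 0.338
```

Emit:
send_rows:
  motion:
    - [0,0,0,0,0,0,0]
    - [0,0,0,0,0,0,0]
    - [0,0,0,0,0,0,0]
    - [0,0,0,0,0,0,0]
    - [0,0,0,0,0,0,0]

```text
clock: 8.7
eef_pos: [0.4919, -0.1743, 0.1774]
orientation: [-1.193, -2.906, -0.0]
contact_force: [0.3, 0.4, -0.2]
grip_width: 0.339
```

```bash
python3 - <<'E'
from h import *
s=read_state(); print(s["joints"].round(3),s["eef_pos"].round(4),s["contact_force"].round(2))
cal=imaging.calibration("wrist"); img=imaging.camera("wrist"); cv2.imwrite("pics/w3.png",img[:,:,::-1])
np.save("w3cal.npy",cal,allow_pickle=True)
plan((.4925,-.1757),.11,45.3,1)
print(ray(cal,(282,294),.1333))
# pocket corner prediction
e=np.array([.71,-.704,0])
o=np.array([.5568,-.2392,.026])
for y in(90,30,-30,-90):print(y,proj(cal,o+e*y/1000).round())
E
```

```text
[ 0.61   0.601 -0.543  2.147  0.598  0.545  0.413] [ 0.4919 -0.1743  0.1774] [ 0.26  0.37 -0.15]
x1:  [-0.13 -0.04] z 6.74 wz 0.06 y0 45.4
[ 0.49272659 -0.17378831  0.1333    ]
90 [[280. 406.]]
30 [[280. 352.]]
-30 [[280. 290.]]
-90 [[280. 219.]]
```

View pics/w3.png

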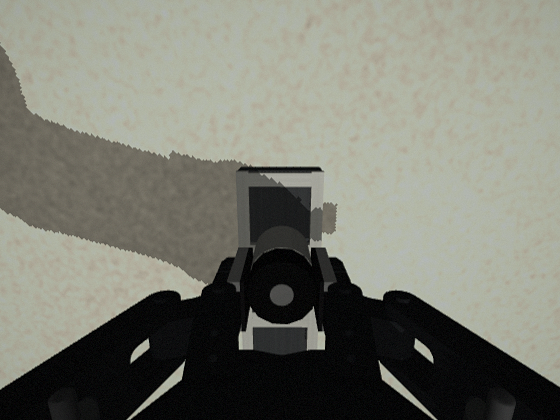

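The end pocket spans columns 249–311, centred on the held mount at (282,294), and the ray measurement puts it within 2 mm of the pocket centre. Lowering.

Emit:
send_rows:
  motion:
    - [-0.13,0,2,0,0,0,0]
    - [0,0,2,0,0,0,0]
    - [0,0,1.5,0,0,0,0]
    - [0,0,0.8,0,0,0,0]
    - [0,0,0.4,0,0,0,0]

```text
clock: 9.25
eef_pos: [0.4928, -0.1757, 0.1098]
orientation: [-1.193, -2.905, 0.0]
contact_force: [0.6, -0.2, -0.2]
grip_width: 0.338
```

Emit:
send_rows:
  motion:
    - [0,0,0,0,0,0,0]
    - [0,0,0,0,0,0,0]
    - [0,0,0,0,0,0,0]
    - [0,0,0,0,0,0,0]
    - [0,0,0,0,0,0,0]

```text
clock: 9.75
eef_pos: [0.4928, -0.1762, 0.1107]
orientation: [1.195, 2.905, 0.0]
contact_force: [-0.1, -0.1, -0.4]
grip_width: 0.338
```

Emit:
send_rows:
  motion:
    - [0,0,0.1,0,0,0,0]
    - [0,0,0,0,0,0,0]
    - [0,0,0,0,0,0,0]
    - [0,0,0,0,0,0,0]
    - [0,0,0,0,0,0,0]

```text
clock: 10.25
eef_pos: [0.4928, -0.1762, 0.1094]
orientation: [1.195, 2.905, -0.0]
contact_force: [0.3, -0.5, 1.2]
grip_width: 0.336
```

Near or at touch. Opening and rising.

Emit:
send_rows:
  motion:
    - [0,0,0.05,0,0,0,0]
    - [0,0,0,0,0,0,40]
    - [0,0,0,0,0,0,60]
    - [0,0,0,0,0,0,80]
    - [0,0,0,0,0,0,100]

```text
clock: 10.75
eef_pos: [0.4927, -0.176, 0.1088]
orientation: [-1.195, -2.905, -0.0]
contact_force: [-0.6, 0.8, -0.1]
grip_width: 0.886
```

Emit:
send_rows:
  motion:
    - [0,0,0,0,0,0,100]
    - [0,0,0,0,0,0,100]
    - [0,0,-1,0,0,0,100]
    - [0,0,-2.5,0,0,0,100]
    - [0,0,-3.5,0,0,0,100]

```text
clock: 11.25
eef_pos: [0.4921, -0.1757, 0.1791]
orientation: [-1.192, -2.903, 0.0]
contact_force: [-0.2, 0.6, -0.3]
grip_width: 0.996
```

```bash
python3 - <<'E'
from h import *
print(read_state()["eef_pos"].round(4))
plan((.534,.2432),.18,24.2,20)
E
```

```text
[ 0.4921 -0.1757  0.1791]
x20:  [1.6  1.39] z -0.0 wz 1.06 y0 45.3
```

Emit:
send_rows:
  motion:
    - [1.6,1.39,0,0,0,1.06,100]
    - [1.6,1.39,0,0,0,1.06,100]
    - [1.6,1.39,0,0,0,1.06,100]
    - [1.6,1.39,0,0,0,1.06,100]
    - [1.6,1.39,0,0,0,1.06,100]

```text
clock: 11.75
eef_pos: [0.4886, -0.0695, 0.1796]
orientation: [1.329, 2.846, 0.0]
contact_force: [-0.1, -0.5, -0.1]
grip_width: 1.001
```

Emit:
send_rows:
  motion:
    - [1.6,1.39,0,0,0,1.06,100]
    - [1.6,1.39,0,0,0,1.06,100]
    - [1.6,1.39,0,0,0,1.06,100]
    - [1.6,1.39,0,0,0,1.06,100]
    - [1.6,1.39,0,0,0,1.06,100]

```text
clock: 12.25
eef_pos: [0.4944, 0.0365, 0.1796]
orientation: [1.459, 2.782, 0.0]
contact_force: [-0.2, -0.3, 0.2]
grip_width: 1.001
```

Emit:
send_rows:
  motion:
    - [1.6,1.39,0,0,0,1.06,100]
    - [1.6,1.39,0,0,0,1.06,100]
    - [1.6,1.39,0,0,0,1.06,100]
    - [1.6,1.39,0,0,0,1.06,100]
    - [1.6,1.39,0,0,0,1.06,100]

```text
clock: 12.75
eef_pos: [0.5099, 0.1413, 0.1796]
orientation: [1.586, 2.712, 0.0]
contact_force: [0.6, 0.2, -0.5]
grip_width: 1.006
```

Emit:
send_rows:
  motion:
    - [1.6,1.39,0,0,0,1.06,100]
    - [1.6,1.39,0,0,0,1.06,100]
    - [1.6,1.39,0,0,0,1.06,100]
    - [1.6,1.39,0,0,0,1.06,100]
    - [1.6,1.39,0,0,0,1.06,100]

```text
clock: 13.25
eef_pos: [0.535, 0.2442, 0.1796]
orientation: [-1.709, -2.635, -0.0]
contact_force: [0.2, -0.1, -0.2]
grip_width: 1.004
```

Emit:
send_rows:
  motion:
    - [0,0,0,0,0,0,100]
    - [0,0,0,0,0,0,100]
    - [0,0,0,0,0,0,100]
    - [0,0,0,0,0,0,100]
    - [0,0,0,0,0,0,100]

```text
clock: 13.75
eef_pos: [0.5351, 0.2424, 0.1789]
orientation: [1.71, 2.635, -0.001]
contact_force: [0.5, -0.2, -0.4]
grip_width: 0.999
```

```bash
python3 - <<'E'
from h import *
print(read_state()["eef_pos"].round(4))
plan((.534,.2432),.103,24.2,1)
cv2.imwrite("pics/t1.png",cv2.resize(imaging.camera("top")[150:310,150:470,::-1],None,fx=2.4,fy=2.4,interpolation=cv2.INTER_CUBIC))
E
```

```text
[0.5351 0.2424 0.1789]
x1:  [ 0.11 -0.07] z 7.59 wz -0.16 y0 24.0
```

View pics/t1.png

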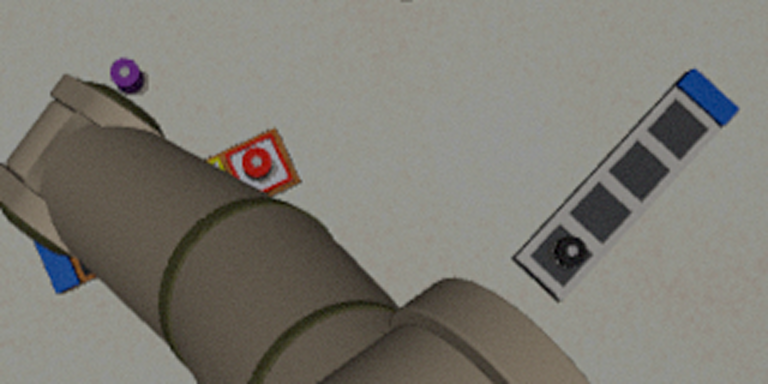

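Black stands in the end pocket, with its dot at crop (572,251). Now green.

Emit:
send_rows:
  motion:
    - [0.1,0,2,0,0,0,100]
    - [0,0,2,0,0,0,100]
    - [0,0,2,0,0,0,100]
    - [0,0,1,0,0,0,100]
    - [0,0,0.6,0,0,0,100]

```text
clock: 14.3
eef_pos: [0.5344, 0.244, 0.1021]
orientation: [-1.709, -2.636, 0.002]
contact_force: [-0.3, -0.6, 1.2]
grip_width: 1.002
```

Emit:
send_rows:
  motion:
    - [0,0,0,0,0,0,60]
    - [0,0,0,0,0,0,20]
    - [0,0,0,0,0,0,0]
    - [0,0,0,0,0,0,0]
    - [0,0,0,0,0,0,0]

```text
clock: 14.8
eef_pos: [0.5349, 0.2442, 0.1037]
orientation: [1.709, 2.635, 0.001]
contact_force: [-0.3, -0.5, 6.3]
grip_width: 0.34
```

Emit:
send_rows:
  motion:
    - [0,0,0,0,0,0,0]
    - [0,0,0,0,0,0,0]
    - [0,0,0,0,0,0,0]
    - [0,0,0,0,0,0,0]
    - [0,0,0,0,0,0,0]

```text
clock: 15.3
eef_pos: [0.5349, 0.2442, 0.1037]
orientation: [1.709, 2.635, 0.001]
contact_force: [-0.4, -0.7, 6.8]
grip_width: 0.334
```

Emit:
send_rows:
  motion:
    - [0,0,-0.5,0,0,0,0]
    - [0,0,-1.5,0,0,0,0]
    - [0,0,-2,0,0,0,0]
    - [0,0,-2,0,0,0,0]
    - [0,0,-1.6,0,0,0,0]

```text
clock: 15.8
eef_pos: [0.5347, 0.2442, 0.1802]
orientation: [1.709, 2.636, 0.001]
contact_force: [0.5, 0.9, -0.4]
grip_width: 0.338
```

```bash
python3 - <<'E'
from h import *
print(read_state()["eef_pos"].round(4),ray(imaging.calibration("top"),(388.3,254.6),.065))
plan((.5353,-.2176),.18,45.3,20)
E
```

```text
[0.5347 0.2442 0.1802] [ 0.49346635 -0.17665942  0.065     ]
x20:  [-1.92 -1.3 ] z 0.0 wz -1.06 y0 24.1
```

Emit:
send_rows:
  motion:
    - [-1.92,-1.3,0,0,0,-1.06,0]
    - [-1.92,-1.3,0,0,0,-1.06,0]
    - [-1.92,-1.3,0,0,0,-1.06,0]
    - [-1.92,-1.3,0,0,0,-1.06,0]
    - [-1.92,-1.3,0,0,0,-1.06,0]

```text
clock: 16.3
eef_pos: [0.5185, 0.1284, 0.1792]
orientation: [1.584, 2.713, 0.0]
contact_force: [0.7, -0.8, -0.2]
grip_width: 0.341
```

Emit:
send_rows:
  motion:
    - [-1.92,-1.3,0,0,0,-1.06,0]
    - [-1.92,-1.3,0,0,0,-1.06,0]
    - [-1.92,-1.3,0,0,0,-1.06,0]
    - [-1.92,-1.3,0,0,0,-1.06,0]
    - [-1.92,-1.3,0,0,0,-1.06,0]

```text
clock: 16.8
eef_pos: [0.5134, 0.0126, 0.1792]
orientation: [1.457, 2.783, -0.0]
contact_force: [-0.0, 0.3, -1.2]
grip_width: 0.338
```

Emit:
send_rows:
  motion:
    - [-1.92,-1.3,0,0,0,-1.06,0]
    - [-1.92,-1.3,0,0,0,-1.06,0]
    - [-1.92,-1.3,0,0,0,-1.06,0]
    - [-1.92,-1.3,0,0,0,-1.06,0]
    - [-1.92,-1.3,0,0,0,-1.06,0]

```text
clock: 17.3
eef_pos: [0.5189, -0.1032, 0.1792]
orientation: [1.327, 2.847, -0.0]
contact_force: [0.6, -0.0, -0.9]
grip_width: 0.337
```

Emit:
send_rows:
  motion:
    - [-1.92,-1.3,0,0,0,-1.06,0]
    - [-1.92,-1.3,0,0,0,-1.06,0]
    - [-1.92,-1.3,0,0,0,-1.06,0]
    - [-1.92,-1.3,0,0,0,-1.06,0]
    - [-1.92,-1.3,0,0,0,-1.06,0]

```text
clock: 17.8
eef_pos: [0.535, -0.2181, 0.1792]
orientation: [1.194, 2.906, -0.0]
contact_force: [0.5, 0.6, -0.8]
grip_width: 0.339
```

Emit:
send_rows:
  motion:
    - [0,0,0,0,0,0,0]
    - [0,0,0,0,0,0,0]
    - [0,0,0,0,0,0,0]
    - [0,0,0,0,0,0,0]
    - [0,0,0,0,0,0,0]

```text
clock: 18.3
eef_pos: [0.5352, -0.2161, 0.179]
orientation: [-1.193, -2.906, -0.0]
contact_force: [0.0, 0.0, -0.6]
grip_width: 0.34
```

```bash
python3 - <<'E'
from h import *
print(read_state()["eef_pos"].round(4))
plan((.5353,-.2176),.1097,45.3,1)
cal=imaging.calibration("wrist"); img=imaging.camera("wrist"); cv2.imwrite("pics/w4.png",img[:,:,::-1])
g=blobs(img,"green",amin=300)[1]; print([(s,c,ray(cal,c,.1355)) for s,c in g])
E
```

```text
[ 0.5352 -0.2161  0.179 ]
x1:  [-0.11 -0.1 ] z 6.93 wz 0.07 y0 45.4
[(array([ 248,  261,   68,   61, 2864], dtype=int32), array([281.32367318, 290.99965084]), array([ 0.53463675, -0.21453619,  0.1355    ]))]
```

Emit:
send_rows:
  motion:
    - [-0.15,-0.1,2,0,0,0,0]
    - [0,0,2,0,0,0,0]
    - [0,0,1.6,0,0,0,0]
    - [0,0,0.9,0,0,0,0]
    - [0,0,0.4,0,0,0,0]

```text
clock: 18.85
eef_pos: [0.5354, -0.2183, 0.1095]
orientation: [-1.194, -2.905, 0.001]
contact_force: [-9.8, 1.6, 46.2]
grip_width: 0.335
```

Emit:
send_rows:
  motion:
    - [0,0,0,0,0,0,0]
    - [0,0,0,0,0,0,0]
    - [0,0,0,0,0,0,0]
    - [0,0,0,0,0,0,0]
    - [0,0,0,0,0,0,0]

```text
clock: 19.35
eef_pos: [0.5355, -0.2188, 0.11]
orientation: [1.195, 2.905, -0.0]
contact_force: [-0.4, -0.9, -0.9]
grip_width: 0.335
```

Emit:
send_rows:
  motion:
    - [0,0,0.05,0,0,0,0]
    - [0,0,0,0,0,0,40]
    - [0,0,0,0,0,0,60]
    - [0,0,0,0,0,0,80]
    - [0,0,0,0,0,0,100]

```text
clock: 19.85
eef_pos: [0.5355, -0.2187, 0.1093]
orientation: [-1.195, -2.905, -0.0]
contact_force: [0.6, 0.0, -0.3]
grip_width: 0.89
```

Emit:
send_rows:
  motion:
    - [0,0,0,0,0,0,100]
    - [0,0,0,0,0,0,100]
    - [0,0,-1,0,0,0,100]
    - [0,0,-2.5,0,0,0,100]
    - [0,0,-3.5,0,0,0,100]

```text
clock: 20.35
eef_pos: [0.5348, -0.2183, 0.1795]
orientation: [-1.193, -2.903, -0.0]
contact_force: [1.0, -1.0, 0.4]
grip_width: 0.996
```

```bash
python3 - <<'E'
from h import *
print(read_state()["eef_pos"].round(4))
plan((.5665,.1865),.18,24.2,20)
E
```

```text
[ 0.5348 -0.2183  0.1795]
x20:  [1.57 1.31] z -0.0 wz 1.06 y0 45.3
```

Emit:
send_rows:
  motion:
    - [1.57,1.31,0,0,0,1.06,100]
    - [1.57,1.31,0,0,0,1.06,100]
    - [1.57,1.31,0,0,0,1.06,100]
    - [1.57,1.31,0,0,0,1.06,100]
    - [1.57,1.31,0,0,0,1.06,100]

```text
clock: 20.85
eef_pos: [0.5295, -0.1159, 0.1801]
orientation: [1.329, 2.846, 0.0]
contact_force: [0.2, -0.6, -0.5]
grip_width: 1.0
```

Emit:
send_rows:
  motion:
    - [1.57,1.31,0,0,0,1.06,100]
    - [1.57,1.31,0,0,0,1.06,100]
    - [1.57,1.31,0,0,0,1.06,100]
    - [1.57,1.31,0,0,0,1.06,100]
    - [1.57,1.31,0,0,0,1.06,100]

```text
clock: 21.35
eef_pos: [0.5331, -0.0136, 0.1801]
orientation: [1.459, 2.782, 0.0]
contact_force: [0.9, -0.4, 0.6]
grip_width: 0.999
```

Emit:
send_rows:
  motion:
    - [1.57,1.31,0,0,0,1.06,100]
    - [1.57,1.31,0,0,0,1.06,100]
    - [1.57,1.31,0,0,0,1.06,100]
    - [1.57,1.31,0,0,0,1.06,100]
    - [1.57,1.31,0,0,0,1.06,100]

```text
clock: 21.85
eef_pos: [0.546, 0.0878, 0.1801]
orientation: [1.586, 2.712, 0.001]
contact_force: [0.5, 0.3, 0.2]
grip_width: 0.999
```

Emit:
send_rows:
  motion:
    - [1.57,1.31,0,0,0,1.06,100]
    - [1.57,1.31,0,0,0,1.06,100]
    - [1.57,1.31,0,0,0,1.06,100]
    - [1.57,1.31,0,0,0,1.06,100]
    - [1.57,1.31,0,0,0,1.06,100]

```text
clock: 22.35
eef_pos: [0.5683, 0.1876, 0.1801]
orientation: [-1.71, -2.636, -0.001]
contact_force: [0.8, -0.3, -0.7]
grip_width: 0.996
```

Emit:
send_rows:
  motion:
    - [0,0,0,0,0,0,100]
    - [0,0,0,0,0,0,100]
    - [0,0,0,0,0,0,100]
    - [0,0,0,0,0,0,100]
    - [0,0,0,0,0,0,100]

```text
clock: 22.85
eef_pos: [0.5682, 0.1857, 0.1794]
orientation: [1.71, 2.635, -0.001]
contact_force: [-0.7, -0.4, 0.5]
grip_width: 0.997
```

```bash
python3 - <<'E'
from h import *
print(read_state()["eef_pos"].round(4))
plan((.5665,.1865),.1035,24.2,1)
cv2.imwrite("pics/t2.png",cv2.resize(imaging.camera("top")[150:310,150:470,::-1],None,fx=2.4,fy=2.4,interpolation=cv2.INTER_CUBIC))
E
```

```text
[0.5682 0.1857 0.1794]
x1:  [ 0.14 -0.13] z 7.59 wz -0.16 y0 24.0
```

View pics/t2.png

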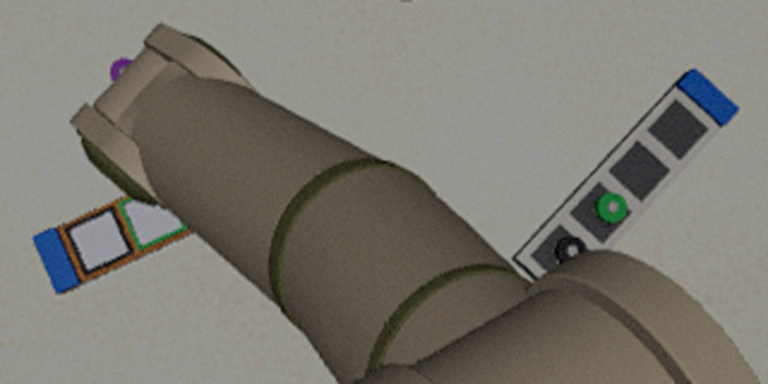

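Green stands in the second pocket, with its dot at crop (613,208). The black and green dishes are empty. Now yellow.

Emit:
send_rows:
  motion:
    - [0.1,-0.1,2,0,0,0,100]
    - [0,0,2,0,0,0,100]
    - [0,0,2,0,0,0,100]
    - [0,0,1,0,0,0,100]
    - [0,0,0.6,0,0,0,100]

```text
clock: 23.4
eef_pos: [0.5667, 0.1869, 0.1026]
orientation: [-1.709, -2.636, 0.001]
contact_force: [0.7, -0.1, 0.9]
grip_width: 1.002
```

Emit:
send_rows:
  motion:
    - [0,0,0,0,0,0,60]
    - [0,0,0,0,0,0,20]
    - [0,0,0,0,0,0,0]
    - [0,0,0,0,0,0,0]
    - [0,0,0,0,0,0,0]

```text
clock: 23.9
eef_pos: [0.5672, 0.1872, 0.1042]
orientation: [1.708, 2.635, 0.001]
contact_force: [-1.4, -0.4, 6.3]
grip_width: 0.335
```

Emit:
send_rows:
  motion:
    - [0,0,0,0,0,0,0]
    - [0,0,0,0,0,0,0]
    - [0,0,0,0,0,0,0]
    - [0,0,0,0,0,0,0]
    - [0,0,0,0,0,0,0]

```text
clock: 24.4
eef_pos: [0.5672, 0.1872, 0.1042]
orientation: [1.709, 2.635, 0.001]
contact_force: [-0.5, -0.9, 7.3]
grip_width: 0.339
```

Emit:
send_rows:
  motion:
    - [0,0,-0.5,0,0,0,0]
    - [0,0,-1.5,0,0,0,0]
    - [0,0,-2,0,0,0,0]
    - [0,0,-2,0,0,0,0]
    - [0,0,-1.6,0,0,0,0]

```text
clock: 24.9
eef_pos: [0.567, 0.1872, 0.1815]
orientation: [1.709, 2.636, 0.001]
contact_force: [0.8, 0.5, -0.8]
grip_width: 0.34
```

```bash
python3 - <<'E'
from h import *
print(read_state()["eef_pos"].round(4),ray(imaging.calibration("top"),(405.4,236.7),.065))
plan((.578,-.2600),.18,45.3,20)
E
```

```text
[0.567  0.1872 0.1815] [ 0.53525838 -0.21942217  0.065     ]
x20:  [-1.89 -1.22] z 0.01 wz -1.06 y0 24.1
```

Emit:
send_rows:
  motion:
    - [-1.89,-1.22,0,0,0,-1.06,0]
    - [-1.89,-1.22,0,0,0,-1.06,0]
    - [-1.89,-1.22,0,0,0,-1.06,0]
    - [-1.89,-1.22,0,0,0,-1.06,0]
    - [-1.89,-1.22,0,0,0,-1.06,0]

```text
clock: 25.4
eef_pos: [0.5538, 0.0745, 0.1805]
orientation: [1.584, 2.712, 0.0]
contact_force: [0.2, -0.6, -1.5]
grip_width: 0.341
```

Emit:
send_rows:
  motion:
    - [-1.89,-1.22,0,0,0,-1.06,0]
    - [-1.89,-1.22,0,0,0,-1.06,0]
    - [-1.89,-1.22,0,0,0,-1.06,0]
    - [-1.89,-1.22,0,0,0,-1.06,0]
    - [-1.89,-1.22,0,0,0,-1.06,0]

```text
clock: 25.9
eef_pos: [0.5513, -0.038, 0.1805]
orientation: [1.457, 2.783, -0.0]
contact_force: [0.0, 0.3, -1.1]
grip_width: 0.335
```

Emit:
send_rows:
  motion:
    - [-1.89,-1.22,0,0,0,-1.06,0]
    - [-1.89,-1.22,0,0,0,-1.06,0]
    - [-1.89,-1.22,0,0,0,-1.06,0]
    - [-1.89,-1.22,0,0,0,-1.06,0]
    - [-1.89,-1.22,0,0,0,-1.06,0]

```text
clock: 26.4
eef_pos: [0.5591, -0.1503, 0.1805]
orientation: [1.327, 2.847, -0.0]
contact_force: [0.2, 0.0, -0.9]
grip_width: 0.338
```

Emit:
send_rows:
  motion:
    - [-1.89,-1.22,0,0,0,-1.06,0]
    - [-1.89,-1.22,0,0,0,-1.06,0]
    - [-1.89,-1.22,0,0,0,-1.06,0]
    - [-1.89,-1.22,0,0,0,-1.06,0]
    - [-1.89,-1.22,0,0,0,-1.06,0]

```text
clock: 26.9
eef_pos: [0.5772, -0.2613, 0.1806]
orientation: [1.194, 2.905, -0.001]
contact_force: [0.5, -0.3, -0.6]
grip_width: 0.339
```

Emit:
send_rows:
  motion:
    - [0,0,0,0,0,0,0]
    - [0,0,0,0,0,0,0]
    - [0,0,0,0,0,0,0]
    - [0,0,0,0,0,0,0]
    - [0,0,0,0,0,0,0]

```text
clock: 27.4
eef_pos: [0.5773, -0.2593, 0.1796]
orientation: [1.193, 2.906, 0.0]
contact_force: [-0.4, -0.6, -0.5]
grip_width: 0.341
```

```bash
python3 - <<'E'
from h import *
print(read_state()["eef_pos"].round(4))
plan((.578,-.2600),.1102,45.3,1)
E
```

```text
[ 0.5773 -0.2593  0.1796]
x1:  [-0.1  -0.01] z 6.94 wz 0.06 y0 45.4
```

Emit:
send_rows:
  motion:
    - [0,0,2,0,0,0,0]
    - [0,0,2,0,0,0,0]
    - [0,0,1.5,0,0,0,0]
    - [0,0,0.7,0,0,0,0]
    - [0,0,0.3,0,0,0,0]

```text
clock: 27.9
eef_pos: [0.5772, -0.2598, 0.1137]
orientation: [-1.194, -2.905, -0.0]
contact_force: [-0.7, 0.2, -0.2]
grip_width: 0.338
```

Emit:
send_rows:
  motion:
    - [0,0,0.1,0,0,0,0]
    - [0,0,0,0,0,0,0]
    - [0,0,0.1,0,0,0,0]
    - [0,0,0,0,0,0,0]
    - [0,0,0,0,0,0,0]

```text
clock: 28.4
eef_pos: [0.5773, -0.2602, 0.1126]
orientation: [1.195, 2.905, -0.0]
contact_force: [0.6, -0.7, -1.1]
grip_width: 0.334
```

Emit:
send_rows:
  motion:
    - [0,0,0.1,0,0,0,0]
    - [0,0,0,0,0,0,0]
    - [0,0,0,0,0,0,0]
    - [0,0,0,0,0,0,0]
    - [0,0,0,0,0,0,0]

```text
clock: 28.9
eef_pos: [0.5773, -0.2601, 0.1113]
orientation: [-1.195, -2.906, -0.0]
contact_force: [0.3, 0.2, -0.8]
grip_width: 0.338
```

Emit:
send_rows:
  motion:
    - [0,0,0.1,0,0,0,0]
    - [0,0,0,0,0,0,0]
    - [0,0,0,0,0,0,0]
    - [0,0,0,0,0,0,0]
    - [0,0,0,0,0,0,0]

```text
clock: 29.4
eef_pos: [0.5772, -0.2601, 0.1103]
orientation: [-1.195, -2.905, 0.0]
contact_force: [-0.5, -0.0, -0.9]
grip_width: 0.336
```

Emit:
send_rows:
  motion:
    - [0,0,0,0,0,0,0]
    - [0,0,0,0,0,0,40]
    - [0,0,0,0,0,0,60]
    - [0,0,0,0,0,0,80]
    - [0,0,0,0,0,0,100]

```text
clock: 29.9
eef_pos: [0.5773, -0.2601, 0.1104]
orientation: [1.195, 2.905, -0.0]
contact_force: [0.2, -0.4, -0.5]
grip_width: 0.893
```

Emit:
send_rows:
  motion:
    - [0,0,0,0,0,0,100]
    - [0,0,0,0,0,0,100]
    - [0,0,-1,0,0,0,100]
    - [0,0,-2.5,0,0,0,100]
    - [0,0,-3.5,0,0,0,100]

```text
clock: 30.4
eef_pos: [0.5765, -0.2598, 0.1804]
orientation: [-1.193, -2.903, -0.0]
contact_force: [0.1, -0.1, 0.3]
grip_width: 1.001
```

```bash
python3 - <<'E'
from h import *
print(read_state()["eef_pos"].round(4))
plan((.5868,.134),.18,24.2,20)
E
```

```text
[ 0.5765 -0.2598  0.1804]
x20:  [1.59 1.19] z 0.0 wz 1.06 y0 45.3
```

Emit:
send_rows:
  motion:
    - [1.59,1.19,0,0,0,1.06,100]
    - [1.59,1.19,0,0,0,1.06,100]
    - [1.59,1.19,0,0,0,1.06,100]
    - [1.59,1.19,0,0,0,1.06,100]
    - [1.59,1.19,0,0,0,1.06,100]

```text
clock: 30.9
eef_pos: [0.5661, -0.1607, 0.1812]
orientation: [1.329, 2.846, 0.0]
contact_force: [-0.2, 0.1, -0.4]
grip_width: 1.002
```

Emit:
send_rows:
  motion:
    - [1.59,1.19,0,0,0,1.06,100]
    - [1.59,1.19,0,0,0,1.06,100]
    - [1.59,1.19,0,0,0,1.06,100]
    - [1.59,1.19,0,0,0,1.06,100]
    - [1.59,1.19,0,0,0,1.06,100]

```text
clock: 31.4
eef_pos: [0.5644, -0.0614, 0.1811]
orientation: [1.459, 2.782, 0.0]
contact_force: [-0.3, 0.6, -0.1]
grip_width: 1.001
```

Emit:
send_rows:
  motion:
    - [1.59,1.19,0,0,0,1.06,100]
    - [1.59,1.19,0,0,0,1.06,100]
    - [1.59,1.19,0,0,0,1.06,100]
    - [1.59,1.19,0,0,0,1.06,100]
    - [1.59,1.19,0,0,0,1.06,100]

```text
clock: 31.9
eef_pos: [0.5718, 0.0377, 0.1811]
orientation: [1.586, 2.712, 0.0]
contact_force: [-0.2, -0.1, 1.2]
grip_width: 0.998
```

Emit:
send_rows:
  motion:
    - [1.59,1.19,0,0,0,1.06,100]
    - [1.59,1.19,0,0,0,1.06,100]
    - [1.59,1.19,0,0,0,1.06,100]
    - [1.59,1.19,0,0,0,1.06,100]
    - [1.59,1.19,0,0,0,1.06,100]

```text
clock: 32.4
eef_pos: [0.5883, 0.1357, 0.1811]
orientation: [1.709, 2.636, 0.001]
contact_force: [0.4, 0.1, -0.1]
grip_width: 0.997
```

Emit:
send_rows:
  motion:
    - [0,0,0,0,0,0,100]
    - [0,0,0,0,0,0,100]
    - [0,0,0,0,0,0,100]
    - [0,0,0,0,0,0,100]
    - [0,0,0,0,0,0,100]

```text
clock: 32.9
eef_pos: [0.5882, 0.1337, 0.1804]
orientation: [1.71, 2.635, -0.001]
contact_force: [0.5, -0.7, -0.4]
grip_width: 1.004
```

```bash
python3 - <<'E'
from h import *
print(read_state()["eef_pos"].round(4))
plan((.5868,.134),.1035,24.2,1)
cal=imaging.calibration("top"); img=imaging.camera("top")
for s,c in blobs(img,"yellow",amin=25)[1]: print(s,c,ray(cal,c,.065).round(4))
E
```

```text
[0.5882 0.1337 0.1804]
x1:  [ 0.09 -0.11] z 7.69 wz -0.17 y0 24.0
[414 213  14  12 120] [420.33333333 218.65833333] [ 0.5779 -0.2575  0.065 ]
[221 218  29  26 130] [234.35384615 231.6       ] [0.5528 0.1862 0.065 ]
```

Yellow is within 3 mm of its pocket centre. Now red.

Emit:
send_rows:
  motion:
    - [0.05,-0.1,2,0,0,0,100]
    - [0,0,2,0,0,0,100]
    - [0,0,2,0,0,0,100]
    - [0,0,1.1,0,0,0,100]
    - [0,0,0.6,0,0,0,100]

```text
clock: 33.45
eef_pos: [0.5868, 0.1345, 0.1024]
orientation: [-1.708, -2.635, 0.002]
contact_force: [0.2, -0.0, 0.7]
grip_width: 1.003
```

Emit:
send_rows:
  motion:
    - [0,0,0,0,0,0,60]
    - [0,0,0,0,0,0,20]
    - [0,0,0,0,0,0,0]
    - [0,0,0,0,0,0,0]
    - [0,0,0,0,0,0,0]

```text
clock: 33.95
eef_pos: [0.5874, 0.1348, 0.1042]
orientation: [1.708, 2.635, 0.001]
contact_force: [-1.2, -0.0, 6.8]
grip_width: 0.339
```

Emit:
send_rows:
  motion:
    - [0,0,0,0,0,0,0]
    - [0,0,0,0,0,0,0]
    - [0,0,0,0,0,0,0]
    - [0,0,0,0,0,0,0]
    - [0,0,0,0,0,0,0]

```text
clock: 34.45
eef_pos: [0.5874, 0.1347, 0.1042]
orientation: [1.709, 2.635, 0.001]
contact_force: [-0.9, 0.4, 7.1]
grip_width: 0.339
```

Emit:
send_rows:
  motion:
    - [0,0,-0.5,0,0,0,0]
    - [0,0,-1.5,0,0,0,0]
    - [0,0,-2,0,0,0,0]
    - [0,0,-2,0,0,0,0]
    - [0,0,-1.6,0,0,0,0]

```text
clock: 34.95
eef_pos: [0.5872, 0.1348, 0.1815]
orientation: [1.708, 2.636, 0.001]
contact_force: [-0.4, 0.3, -1.4]
grip_width: 0.339
```

```bash
python3 - <<'E'
from h import *
print(read_state()["eef_pos"].round(4))
plan((.621,-.3025),.18,45.3,20)
E
```

```text
[0.5872 0.1348 0.1815]
x20:  [-1.91 -1.09] z 0.01 wz -1.06 y0 24.1
```

Emit:
send_rows:
  motion:
    - [-1.91,-1.09,0,0,0,-1.06,0]
    - [-1.91,-1.09,0,0,0,-1.06,0]
    - [-1.91,-1.09,0,0,0,-1.06,0]
    - [-1.91,-1.09,0,0,0,-1.06,0]
    - [-1.91,-1.09,0,0,0,-1.06,0]

```text
clock: 35.45
eef_pos: [0.5803, 0.0241, 0.1805]
orientation: [1.584, 2.712, 0.0]
contact_force: [-0.0, 0.4, 0.4]
grip_width: 0.337
```

Emit:
send_rows:
  motion:
    - [-1.91,-1.09,0,0,0,-1.06,0]
    - [-1.91,-1.09,0,0,0,-1.06,0]
    - [-1.91,-1.09,0,0,0,-1.06,0]
    - [-1.91,-1.09,0,0,0,-1.06,0]
    - [-1.91,-1.09,0,0,0,-1.06,0]

```text
clock: 35.95
eef_pos: [0.5838, -0.0859, 0.1805]
orientation: [1.457, 2.783, -0.0]
contact_force: [0.7, 0.4, -1.2]
grip_width: 0.334
```

Emit:
send_rows:
  motion:
    - [-1.91,-1.09,0,0,0,-1.06,0]
    - [-1.91,-1.09,0,0,0,-1.06,0]
    - [-1.91,-1.09,0,0,0,-1.06,0]
    - [-1.91,-1.09,0,0,0,-1.06,0]
    - [-1.91,-1.09,0,0,0,-1.06,0]

```text
clock: 36.45
eef_pos: [0.5974, -0.195, 0.1806]
orientation: [1.327, 2.847, -0.0]
contact_force: [0.2, -0.7, -0.3]
grip_width: 0.339
```

Emit:
send_rows:
  motion:
    - [-1.91,-1.09,0,0,0,-1.06,0]
    - [-1.91,-1.09,0,0,0,-1.06,0]
    - [-1.91,-1.09,0,0,0,-1.06,0]
    - [-1.91,-1.09,0,0,0,-1.06,0]
    - [-1.91,-1.09,0,0,0,-1.06,0]

```text
clock: 36.95
eef_pos: [0.6209, -0.3024, 0.1806]
orientation: [1.194, 2.906, -0.0]
contact_force: [-0.2, -0.5, -1.4]
grip_width: 0.34
```

Emit:
send_rows:
  motion:
    - [0,0,0,0,0,0,0]
    - [0,0,0,0,0,0,0]
    - [0,0,0,0,0,0,0]
    - [0,0,0,0,0,0,0]
    - [0,0,0,0,0,0,0]

```text
clock: 37.45
eef_pos: [0.6211, -0.3004, 0.1797]
orientation: [-1.193, -2.906, -0.0]
contact_force: [-0.3, -0.5, -0.8]
grip_width: 0.336
```

```bash
python3 - <<'E'
from h import *
print(read_state()["eef_pos"].round(4))
plan((.621,-.3025),.1102,45.3,1)
E
```

```text
[ 0.6211 -0.3004  0.1797]
x1:  [-0.14 -0.16] z 6.95 wz 0.06 y0 45.4
```

Emit:
send_rows:
  motion:
    - [-0.1,-0.1,2,0,0,0,0]
    - [0,0,2,0,0,0,0]
    - [0,0,1.5,0,0,0,0]
    - [0,0,0.7,0,0,0,0]
    - [0,0,0.3,0,0,0,0]

```text
clock: 37.95
eef_pos: [0.621, -0.3023, 0.1137]
orientation: [-1.194, -2.905, -0.0]
contact_force: [-0.4, -0.5, -0.6]
grip_width: 0.339
```

Emit:
send_rows:
  motion:
    - [0,0,0.1,0,0,0,0]
    - [0,0,0,0,0,0,0]
    - [0,0,0.1,0,0,0,0]
    - [0,0,0,0,0,0,0]
    - [0,0,0,0,0,0,0]

```text
clock: 38.45
eef_pos: [0.6211, -0.3028, 0.1127]
orientation: [1.195, 2.905, -0.0]
contact_force: [-0.1, -1.6, -0.2]
grip_width: 0.335
```

Emit:
send_rows:
  motion:
    - [0,0,0.1,0,0,0,0]
    - [0,0,0,0,0,0,0]
    - [0,0,0.1,0,0,0,0]
    - [0,0,0,0,0,0,0]
    - [0,0,0,0,0,0,0]

```text
clock: 38.95
eef_pos: [0.621, -0.3027, 0.1103]
orientation: [-1.195, -2.906, 0.0]
contact_force: [1.4, -0.4, 0.6]
grip_width: 0.341
```

Release, rise, and back off away from the bar for a clear final view.

Emit:
send_rows:
  motion:
    - [0,0,0,0,0,0,0]
    - [0,0,0,0,0,0,40]
    - [0,0,0,0,0,0,60]
    - [0,0,0,0,0,0,80]
    - [0,0,0,0,0,0,100]

```text
clock: 39.45
eef_pos: [0.621, -0.3027, 0.1104]
orientation: [-1.195, -2.906, 0.0]
contact_force: [1.0, -0.0, -0.5]
grip_width: 0.891
```

Emit:
send_rows:
  motion:
    - [0,0,0,0,0,0,100]
    - [0,0,0,0,0,0,100]
    - [0,0,-1,0,0,0,100]
    - [0,0,-2.5,0,0,0,100]
    - [0,0,-3.5,0,0,0,100]

```text
clock: 39.95
eef_pos: [0.6203, -0.3024, 0.1802]
orientation: [-1.193, -2.903, -0.0]
contact_force: [0.3, -0.9, 0.2]
grip_width: 1.0
```

Emit:
send_rows:
  motion:
    - [0,0,-3,0,0,0,100]
    - [0,0,-3,0,0,0,100]
    - [2,1.2,0,0,0,0,100]
    - [3,1.5,0,0,0,0,100]
    - [3,1.5,0,0,0,0,100]

```text
clock: 40.45
eef_pos: [0.5933, -0.2159, 0.2414]
orientation: [1.196, 2.904, 0.0]
contact_force: [-0.2, -0.2, -0.8]
grip_width: 1.001
```

Emit:
send_rows:
  motion:
    - [3,1.5,0,0,0,0,100]
    - [3,1.5,0,0,0,0,100]
    - [3,1.5,0,0,0,0,100]
    - [3,1.5,0,0,0,0,100]
    - [3,1.5,0,0,0,0,100]

```text
clock: 40.95
eef_pos: [0.5394, -0.0565, 0.2412]
orientation: [1.194, 2.905, 0.0]
contact_force: [-0.0, 0.6, -0.2]
grip_width: 1.001
```

Emit:
send_rows:
  motion:
    - [3,1.5,0,0,0,0,100]
    - [3,1.5,0,0,0,0,100]
    - [0,0,0,0,0,0,100]
    - [0,0,0,0,0,0,100]
    - [0,0,0,0,0,0,100]

```text
clock: 41.45
eef_pos: [0.5187, 0.0049, 0.2406]
orientation: [1.196, 2.904, -0.001]
contact_force: [0.5, 0.2, -0.1]
grip_width: 1.0
```

```bash
python3 - <<'E'
from h import *
print(read_state()["eef_pos"].round(4))
a=imaging.camera("top")[140:320,280:480,::-1]; b=imaging.camera("scene")[150:310,30:280,::-1]
a=cv2.resize(a,(400,360),interpolation=cv2.INTER_CUBIC); b=cv2.resize(b,(400,256),interpolation=cv2.INTER_CUBIC)
cv2.imwrite("pics/f.png",np.hstack([a,np.vstack([b,np.zeros((104,400,3),np.uint8)])]))
img=imaging.camera("top"); cal=imaging.calibration("top")
for c in("red","yellow","green"):
    for s,p in blobs(img,c,amin=25,vmin=40)[1]:
        if p[0]>340 and p[1]<300: print(c,s,ray(cal,p,.065).round(4))
E
```

```text
[0.5187 0.0049 0.2406]
red [431 194  14  14 124] [ 0.6215 -0.3004  0.065 ]
yellow [414 213  14  12 122] [ 0.5782 -0.2573  0.065 ]
green [402 230   9   8  35] [ 0.5441 -0.222   0.065 ]
```

View pics/f.png

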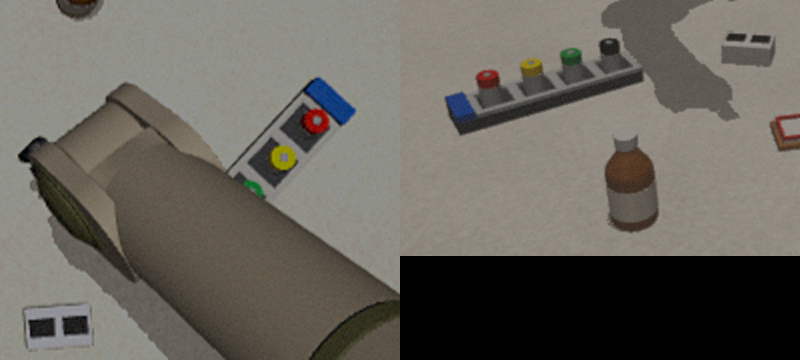

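In the scene view, all four mounts stand upright in their pockets, running red, yellow, green, black from the blue end. The switch box and bottle look undisturbed. In the top view the arm hides part of green and all of black.

```bash
python3 -c "
from plant import ctrl
print(ctrl.hand_in())"
```

```text
the job is handed in; nothing more can be done
None
```

I moved all four mounts into the stage bar in reverse order and handed the job in at about 41.6 s of the 102 s allowed. From the bar's blue end they stand red, yellow, green, black.

- **Position:** From the top camera, each mount was within about 3 mm of its pocket centre: black about 1.4 mm, green about 2 mm, yellow about 2.5 mm and red about 2.4 mm. The limit is 12 mm.
- **Last look:** The scene view showed all four upright. The arm hid black and part of green from above. That threw the last green reading (0.544, -0.222) off by about 10 mm, so for those two I relied on their earlier unobstructed readings and the scene view.
- **Bystanders:** The switch box and bottle looked undisturbed in the last pictures. The jar and the purple look-alike were not re-measured, but the arm's path stayed clear of both.
- **Force spike:** Setting green down gave a brief 46 N at the wrist as the mount met the pocket floor, against a 120 N limit. I lowered yellow and red more gently, with no such peak. I could not check separately that nothing pressed on the gripper's body with over 40 N.

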